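# Tighten the deck panel's cam clamp with a hex key

## Robot

A 6-joint arm with a two-finger parallel gripper is mounted at the origin on the work surface. World frame = base frame: x ahead of the robot, y to its left, z up, the work surface at z = 0. Lengths are in m, angles in rad, forces in N, time in s.
With the tool pointing down it reaches from about 0.425 to 0.95 m from the base axis. Payload 3.5 kg.
Tool frame: the origin (TCP) lies midway between the tips of the shut fingers; the grasp point (between the pads) lies 19 mm behind it (ctrl.pinch_z is the distance from the TCP to the grasp point, in m); z points along the fingers, y is the line along which they close (so a half turn about z gives the same grasp; the last joint's range is limited). The gripper opens to 85 mm and grips with 20 to 120 N. Pads are 22 mm wide; open, the fingers measure 114 mm over their backs; the gripper's body (76 mm by 85 mm) begins 54 mm behind the grasp point. The pads swing forward as they close: fully open they stand 13 mm farther back than shut.
Start: joints at [1.182, 0.286, 1.577, -0, 1.279, -0.15], TCP at [0.16, 0.656, 0.231] pointing down, gripper open.
Joint ranges: [-2.77, 2.77], [-0.9, 2.22], [0.21, 2.48], [-1.53, 4.67], [0.24, 2.81], [-2.84, 2.84]. Speed limits (rad/s): [2.79, 2.79, 3.14, 3.14, 3.14, 3.14].

## Interface

Orientations are given as a unit quaternion [x, y, z, w].
In Python, from plant import get_state, viewer, sign_off, ctrl gives the robot as it stands. The module is installed in compiled form; this text tells all that it offers.
- The arm moves only by the shell command python3 -m handwheel 'ROWS' [FORCE]. ROWS is JSON, a list that holds one entry, the list of rows, each a list of 5 numbers: the finger opening in m, from 0 to 0.0854, then the shift along the tool's x, y, z in m, then the turn about the tool's z in degrees. In form: [[[claw, x, y, z, spin], ...]]. A call has 1 to 12 rows; each row shifts and turns the commanded pose from where the row before left it, along the tool's axes as they then stand; what a row does not reach is not made up. A row lasts 1/12 s, in which the tool goes at most 41.7 mm and 7.16 degrees, less where a joint would pass 70% of its speed; a pose out of reach is approached as far as the arm can. A call is refused whole if a number of a shift passes 0.0417 or a number of a turn 7.16, either way. A call with a gripper value outside its range is refused whole. The fingers move at their own pace and stop on an object; FORCE is the grip in N (left out, the last holds). Time passes only in rows, so rows that do not move let the fingers close. It gives the time, the measured TCP pose, the force, the opening and the grip force at its end, in the units of the state.
- get_state(): the state, without advancing time (a new reading comes with each control period).
- viewer.read_camera(name): name is "scene" or "side" or "wrist"; returns the picture (480x640x3 uint8, blue, green, red); there is no depth.
- viewer.camera_params(name): a dict with "fov_y" (degrees; the focal length in pixels is half the picture's height over the tangent of half this angle, whatever the lens; pixels are square), "cx", "cy" (the principal point, pixels), "k1" (the pictures are not rectified: a ray, as slopes to the right and down, at radius r is drawn at 1 + k1 r^2 times it, then the intrinsics apply), "xyz" and "attitude" of the camera in the world; the wrist camera has in their place "hand_eye" (4x4, takes a point from camera to tool coordinates, whose origin is the TCP and whose axes are the flange's). Camera axes: x right, y up, looking along -z (the intrinsics and any distortion apply to the point x, -y, -z); pixel columns grow to the right and rows downward; lengths in m; the calibration is good to about 2 mm. A picture is of the moment at which its call begins: read the wrist's pose just before it. camera_params takes no time and is no camera call.
- sign_off(): hands the job in; it is judged then, once.
Trained networks look in the newest picture that a camera, given by its name, has taken for a name from the list of things; names that differ only in an ending like _2 or _b are one class to them, and where a whole thing is asked for, a point or a joint stands for the part that bears it (a point fixed in the world has none). Each returns a list of dicts, best first, with "confidence" (0 to 1); they miss things now and then, are a little off and sometimes report something else, mostly with a low value. They report only what shows in the picture. A call takes as long as a camera call. They do not tell look-alikes from the thing itself.
- viewer.look_for(camera, name): "extent" ([left, top, width, height] as shares, 0 to 1, of the picture: columns of its width, rows of its height, round what is visible of it).
- viewer.outline_of(camera, name): "mask" (480x640 bool, what is visible of it) and "extent" ([left, top, width, height] as shares, 0 to 1, of the picture: columns of its width, rows of its height, round what is visible of it).
- viewer.pinpoint(camera, name): "xy" ([column, row] as shares, 0 to 1, of the picture: columns of its width, rows of its height: a listed point, or the origin of a listed thing).
The state is a dict: "time": time; "qpos": joint angles; "dq": joint speeds; "joint_efforts": joint torques, N m; "eef_pos": TCP position; "tcp_rot": TCP orientation; "contact_force": force on the tool from outside, world axes, zero at the start; "wrist_torque": the same for the moment, N m; "opening": opening from 0.0 (shut) to 1.0 (fully open); "finger_force": force on a finger pad.
Only numpy, scipy, OpenCV 4.12 (cv2) and the standard library are available. Lean on these libraries where they do the work, as an engineer would, in place of code of your own. Each camera call takes 0.05 s, during which the arm holds its last target. There are 200 camera calls.

## Task

The deck panel is loose in its bench clamp: take the red T-handled hex key from its stand, fit it down the clamp's hole into the hidden hexagon socket, pressing only lightly and turning it until it drops fully in, and turn it clockwise until the clamp is just tight, without forcing it. Then put the key back upright in its stand, fully down, and let go; leave the smokestack, lighthouse, rasp and granite weight where they are.

Things in the scene. Friction and masses are not known exactly. Their poses are not given: they have to be found in the camera images.
- key_handle (a point): Centre of the handle of the T-handled hex key (loose, 450 g, standing upright in its stand). Red bar handle with black ends, 110 mm long (along this point's x), 26 mm wide (y), 24 mm high (z). It is 58 mm clear above the stand's top; grip it across the 26 mm width with about 40 N or more. The tip face lies 130 mm below this point.
- key_tip (a point): Centre of the key's tip face, on the shank axis, 130 mm below the handle centre, axes as the handle's. The dark steel shank is a hexagon 19 mm across flats (22 mm across corners); two of the six flats face the handle's two ends. The lowest 3 mm are a centring cone, 12 mm across at the tip face, some 19 mm where it meets the hexagon.
- stand_hole (a point): Centre of the round hole in the top of the fixed birch key stand (block 70 x 116 x 75 mm high); z up. Hole 27 mm across, 60 mm deep, its flat bottom 15 mm above the bench: the key stands in it with its tip on that bottom.
- bore_mouth (a point): Centre of the round hole in the flat top of the rusted iron cam clamp (body 84 x 74 mm, fixed), 80 mm above the bench; z up, x towards the deck panel. A bright steel bush lines the hole: coned mouth 31 mm across narrowing within 4 mm to a bore 23 mm across.
- bush_foot (a point): Point on the hole's axis, 23 mm below the mouth, where the bush ends; axes as the clamp's. Below it is the rigid cam screw, its face 24 to 32 mm below the mouth, different each time, with a hexagon socket 20 mm across flats and 14 mm deep. Not lined up, the key stops with its tip 3 mm below that face; dropped in, 14 mm below it. Press the key with less than 25 N.
- cam_screw (a joint): Turn of the cam screw, rad, growing clockwise seen from above. Starts slack, 0.1 to 0.35; at 1.0 the panel is tight and the screw meets a hard stop. It turns stiffly (0.15 N m) and stays put; do not force it (under 0.35 N m). It does not tell how the hexagon lies: same every 60 degrees, the key enters within about 5. Its frame's origin: on the hole's axis, 42 mm below the socket's bottom.
- lighthouse_mid (a point): Middle of the white and red lighthouse model, loose, 72 mm across its foot, 172 mm high, this point 86 mm up. Not to be moved.
- smokestack_mid (a point): Middle of the upright copper smokestack, loose, 64 mm across its flange, 120 mm high, this point 60 mm up. Not to be moved.
- rasp_mid (a point): Middle of the rasp lying on the bench, loose, 260 mm long (along its x), 29 mm thick. Not to be moved.
- granite_mid (a point): Middle of the round granite weight, loose, 64 mm across, 43 mm high, lying on the deck panel (20 mm thick). Not to be moved.
Not all that is in view belongs to the job. What is shaped like the part that bears key_handle but green or purple is not meant.

How it is judged:
On the way, in this order (a step that is already met when the one before it is completed fails the run):
1. the key has dropped fully into the hidden socket, upright (z of key_tip in the frame of cam_screw below 0.044 m and horizontal distance between key_tip and bore_mouth below 0.004 m and angle between key_handle's own z axis and vertical below 0.12 rad and value of joint cam_screw below 0.8 rad), for 0.1 s.
2. the cam screw is turned tight with the key still in the socket (value of joint cam_screw above 0.9 rad and z of key_tip in the frame of cam_screw below 0.048 m), for 0.1 s.
At the end, for the whole second after the job is handed in: The cam screw reads above 0.9 (tight); the key stands at rest in its stand, tip within 8 mm of the hole's axis and more than 55 mm below its mouth, leaning less than 0.15 rad (value of joint cam_screw above 0.9 rad and horizontal distance between key_tip and stand_hole below 0.008 m and z of key_tip in the frame of stand_hole below -0.055 m and angle between key_handle's own z axis and vertical below 0.15 rad and linear speed of hex_key below 0.02 m/s); the robot touches nothing.
It fails at once if the key is leaned on with more than 50 N before the screw has been turned (contact force between hex_key and cam_screw above 50 N and value of joint cam_screw below 0.38 rad).
It fails at once if the screw is forced: the key's faces bear on it with more than 120 N in all (about 0.4 N m of turning) (contact force between hex_key and cam_screw above 120 N).
It fails at once if the lighthouse or the smokestack is moved by more than 20 mm or tipped (distance of any of lighthouse_mid, smokestack_mid from where it was at the start of the episode above 0.02 m or angle between any of lighthouse_mid, smokestack_mid's own z axis and vertical above 0.4 rad).
It fails at once if the rasp or the granite weight is moved by more than 20 mm (distance of any of rasp_mid, granite_mid from where it was at the start of the episode above 0.02 m).
It also fails if it takes over 58 s, if anything falls off the work surface, if the arm or the gripper's body presses on something with over 40 N, if the wrist force passes 120 N, or if a joint passes its speed limit or range.

## Working session

There is one attempt and no reset: what is moved stays moved. The work goes in short steps, Python scripts to look and compute and a shell command to move; the robot and the scene stay as the last step left them, time stands still between calls to the robot, and variables do not carry over. Pictures are saved under pics/ and viewed, at most 10 in all, crops included, and the job is handed in when it is done.

```bash
mkdir -p pics; cat > h.py <<'E'
import numpy as np, cv2
from scipy.spatial.transform import Rotation as R
from plant import get_state, viewer, sign_off, ctrl
def pose():
    s=get_state(); return np.array(s["eef_pos"]),R.from_quat(s["tcp_rot"]).as_matrix()
def cam(name):
    p=viewer.camera_params(name); f=240/np.tan(np.radians(p["fov_y"])/2)
    if "hand_eye" in p:
        H=np.array(p["hand_eye"]); t,Rm=pose(); return p,f,t+Rm@H[:3,3],Rm@H[:3,:3]
    a=np.array(p["attitude"],float)
    Rm=R.from_quat(a).as_matrix() if a.size==4 else a.reshape(3,3)
    return p,f,np.array(p["xyz"]),Rm
def ray(name,xy):
    p,f,o,Rm=cam(name); d=np.array([(xy[0]*640-p["cx"])/f,(xy[1]*480-p["cy"])/f]); u=d.copy()
    for _ in range(20): u=d/(1+p["k1"]*(u@u))
    v=Rm@np.array([u[0],-u[1],-1]); return o,v
def onz(name,xy,z):
    o,v=ray(name,xy); return o+v*(z-o[2])/v[2]
def tri(rays):
    A=np.zeros((3,3));b=np.zeros(3)
    for o,v in rays:
        v=v/np.linalg.norm(v);P=np.eye(3)-np.outer(v,v);A+=P;b+=P@o
    return np.linalg.solve(A,b)
E
python3 - <<'E'
from h import *
s=get_state(); print(s, ctrl.pinch_z)
for c in ("scene","side","wrist"):
    print(c,viewer.camera_params(c))
    cv2.imwrite(f"pics/{c}0.png",viewer.read_camera(c))
Z=dict(key_handle=.145,stand_hole=.075,bore_mouth=.08,lighthouse_mid=.086,smokestack_mid=.06,rasp_mid=.015,granite_mid=.0415)
for n,z in Z.items():
    for c in ("scene","side"):
        for d in viewer.pinpoint(c,n)[:3]: print(n,c,round(d["confidence"],2),np.round(np.array(d["xy"])*[640,480]),onz(c,d["xy"],z).round(4))
E
```

```text
{'time': 0.0, 'qpos': array([ 1.18202150e+00,  2.87167089e-01,  1.57820169e+00, -2.08249902e-05,
        1.27857791e+00, -1.49981052e-01]), 'dq': array([-1.10050633e-03, -6.95379702e-04, -1.78137584e-03,  5.43294070e-04,
        1.10240705e-03,  5.91759663e-05]), 'joint_efforts': array([-2.23648603e-03, -4.05988204e+01, -2.92616272e+01, -2.69021220e-04,
        5.95155812e-03,  5.00954840e-06]), 'eef_pos': array([0.15936788, 0.65523467, 0.22993285]), 'tcp_rot': array([ 1.19110337e-01,  9.92880326e-01, -1.13722442e-03, -3.03634181e-04]), 'contact_force': array([-0.63167498, -0.01726269,  0.18185444]), 'wrist_torque': array([0.07808711, 0.02709407, 0.0197855 ]), 'finger_force': 0.0, 'opening': 0.9987156638717952} 0.0187
scene {'fov_y': 53.441096813516545, 'cx': 316.91865682082795, 'cy': 245.45783344561005, 'k1': -0.1154884030519532, 'xyz': array([0.77679033, 0.48947705, 1.08082463]), 'attitude': array([0.0587797 , 0.27114415, 0.93330051, 0.22798236])}
side {'fov_y': 43.324803386355775, 'cx': 316.76821441959595, 'cy': 246.42532061852776, 'k1': -0.09370363798605744, 'xyz': array([ 0.2210
[... 1059 characters left out ...]
uth scene 0.58 [338. 269.] [0.4852 0.0051 0.08  ]
bore_mouth scene 0.56 [339. 266.] [ 0.4806 -0.0017  0.08  ]
bore_mouth scene 0.43 [310. 166.] [ 0.3986 -0.3212  0.08  ]
bore_mouth side 0.97 [299. 242.] [ 0.4826 -0.0127  0.08  ]
lighthouse_mid scene 0.71 [403. 360.] [0.4705 0.2715 0.086 ]
lighthouse_mid side 0.67 [276. 181.] [0.4811 0.2707 0.086 ]
smokestack_mid scene 0.95 [328. 415.] [0.6668 0.2954 0.06  ]
smokestack_mid side 0.79 [331. 174.] [0.6652 0.2961 0.06  ]
rasp_mid scene 0.89 [212. 209.] [ 0.6879 -0.3576  0.015 ]
rasp_mid side 0.94 [411. 336.] [ 0.6778 -0.3632  0.015 ]
granite_mid scene 0.76 [270. 327.] [0.69   0.0503 0.0415]
granite_mid side 0.86 [368. 222.] [0.7081 0.0561 0.0415]
```

View pics/scene0.png

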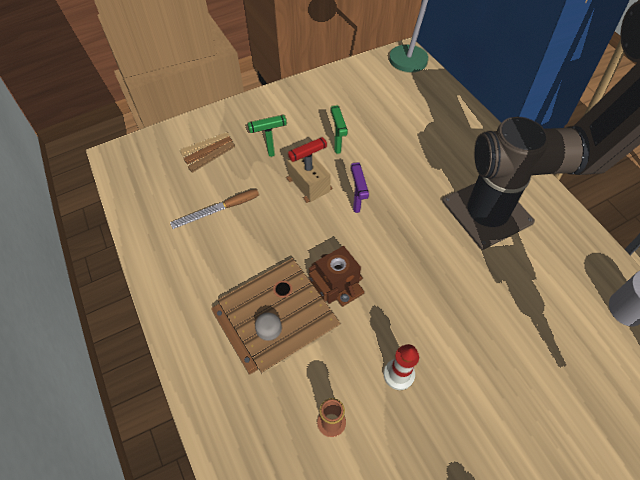

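View pics/side0.png

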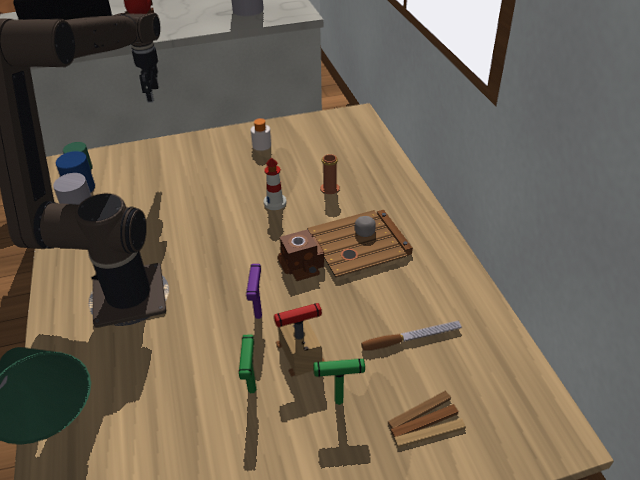

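Both pictures agree. The red key stands in its block, with the handle at scene (308,150) and side (299,316). The clamp hole is at scene (338,264) and side (299,242). The green and purple keys are decoys.

```bash
python3 - <<'E'
from h import *
n=np.array([640,480])
def red(c,box):
    im=cv2.imread(f"pics/{c}0.png"); x0,y0,x1,y1=box; hs=cv2.cvtColor(im,cv2.COLOR_BGR2HSV)
    m=np.zeros((480,640),bool); m[y0:y1,x0:x1]=True
    m&=((hs[...,0]<6)|(hs[...,0]>174))&(hs[...,1]>170)
    p=np.argwhere(m)[:,::-1].astype(float); cen=p.mean(0); u=np.linalg.svd(p-cen,full_matrices=False)[2][0]
    t=(p-cen)@u; return cen,cen+u*t.min(),cen+u*t.max()
S=red("scene",(270,125,350,175)); D=red("side",(260,290,335,335))
for c,q in (("scene",S),("side",D)):
    P=[onz(c,x/n,.148) for x in q]; d=P[2]-P[1]; print(c,[x.round(1) for x in q],P[0].round(4),np.degrees(np.arctan2(d[1],d[0])),np.linalg.norm(d))
print("tri",tri([ray("scene",S[0]/n),ray("side",D[0]/n)]).round(4))
print("bore",tri([ray("scene",np.array([338,265])/n),ray("side",np.array([299,242])/n)]).round(4))
for nm in ["stand_hole","lighthouse_mid","granite_mid","smokestack_mid","rasp_mid"]:
    a=viewer.pinpoint("scene",nm)[0]["xy"];b=viewer.pinpoint("side",nm)[0]["xy"]; print(nm,tri([ray("scene",a),ray("side",b)]).round(4))
E
```

```text
scene [array([307.1, 149.1]), array([325.6, 141. ]), array([289.4, 156.8])] [ 0.4037 -0.3212  0.148 ] 3.2118579822892 0.1113080097936189
side [array([297.3, 314.7]), array([320.2, 308.7]), array([274.9, 320.6])] [ 0.4017 -0.328   0.148 ] -177.07019895629776 0.10828194035468973
tri [ 0.4023 -0.3246  0.1441]
bore [ 0.4818 -0.0075  0.0745]
stand_hole [ 0.4058 -0.3236  0.0756]
lighthouse_mid [0.4762 0.2706 0.0883]
granite_mid [0.6978 0.0506 0.0482]
smokestack_mid [0.666  0.2957 0.0601]
rasp_mid [ 0.6838 -0.3601  0.0098]
```

```bash
python3 -m handwheel '[[[0.0854,0,0,-0.013,-5.57],[0.0854,0,0,-0.013,-5.57],[0.0854,0,0,-0.013,-5.57],[0.0854,-0.018,-0.035,0,0],[0.0854,-0.018,-0.035,0,0],[0.0854,-0.018,-0.035,0,0],[0.0854,-0.018,-0.035,0,0],[0.0854,-0.018,-0.035,0,0],[0.0854,-0.018,-0.035,0,0],[0.0854,-0.018,-0.035,0,0],[0.0854,-0.018,-0.035,0,0],[0.0854,-0.018,-0.035,0,0]]]' 40
```

```text
time: 2.35
eef_pos: [0.3385, 0.3482, 0.2706]
tcp_rot: [-0.027, 1.0, 0.0, 0.0]
contact_force: [0.4, -0.1, -0.4]
opening: 0.998
finger_force: 0.0
```

```bash
python3 -m handwheel '[[[0.0854,-0.012,-0.036,0.002,0],[0.0854,-0.012,-0.036,0.002,0],[0.0854,-0.012,-0.036,0.002,0],[0.0854,-0.012,-0.036,0.002,0],[0.0854,-0.012,-0.036,0.002,0],[0.0854,-0.012,-0.036,0.002,0],[0.0854,-0.012,-0.036,0.002,0],[0.0854,-0.012,-0.036,0.002,0],[0.0854,-0.012,-0.036,0.002,0],[0.0854,-0.012,-0.036,0.002,0],[0.0854,0,0,0,0],[0.0854,0,0,0,0]]]'
python3 - <<'E'
from h import *
print(pose()[0], get_state()["qpos"].round(3))
cv2.imwrite("pics/w1.png",viewer.read_camera("wrist"))
for d in viewer.pinpoint("wrist","bore_mouth")[:2]: print(d["confidence"],np.array(d["xy"])*[640,480],onz("wrist",d["xy"],.08).round(4))
E
```

```text
time: 3.35
eef_pos: [0.4772, -0.005, 0.2502]
tcp_rot: [-0.024, 1.0, 0.0, -0.0]
contact_force: [-0.3, 0.3, 0.2]
opening: 0.996
finger_force: 0.0
[ 0.47715866 -0.0049839   0.25023704] [-0.224 -0.178  2.026  0.     1.294 -1.843]
0.96 [316.032 215.424] [ 0.4812 -0.0056  0.08  ]
0.2 [318.976 208.608] [ 0.4756 -0.0036  0.08  ]
```

View pics/w1.png

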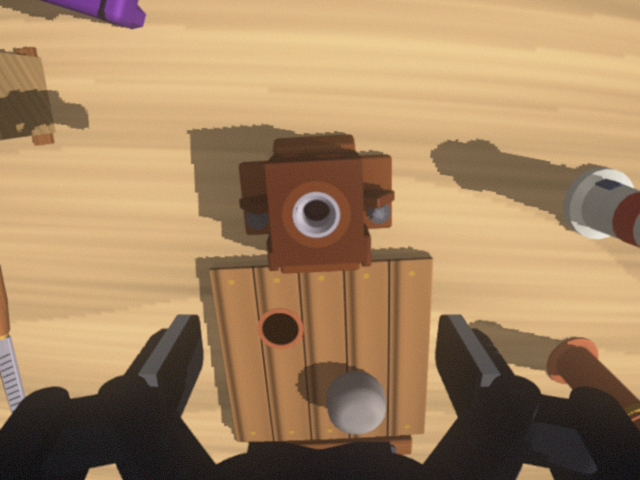

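The wrist view shows the clamp bush at (316,214), centred and in front of the fingers. I fit its bright rim, then go to the key.

```bash
python3 - <<'E'
from h import *
im=cv2.imread("pics/w1.png"); hs=cv2.cvtColor(im,cv2.COLOR_BGR2HSV)
m=((hs[...,1]<70)&(hs[...,2]>90)).astype(np.uint8); m[:180]=0;m[250:]=0;m[:,:280]=0;m[:,350:]=0
cs,_=cv2.findContours(m,cv2.RETR_EXTERNAL,cv2.CHAIN_APPROX_NONE); c=max(cs,key=cv2.contourArea)
e=cv2.fitEllipse(cv2.convexHull(c)); print(e); x=np.array(e[0])/[640,480]
P=onz("wrist",x,.08); print(P.round(4), [np.linalg.norm(onz("wrist",(np.array(e[0])+[s*e[1][1]/2,0])/[640,480],.08)-P) for s in (1,-1)])
p,f,o,Rm=cam("wrist"); print(o.round(3))
E
python3 -m handwheel '[[[0.0854,0.008,-0.039,0,0],[0.0854,0.010,-0.039,0,0],[0.0854,0.010,-0.039,0,0],[0.0854,0.010,-0.039,0,0],[0.0854,0.010,-0.039,0,0],[0.0854,0.010,-0.039,0,0],[0.0854,0.010,-0.039,0,0],[0.0854,0.010,-0.039,0,0],[0.0854,0.010,-0.005,0,0],[0.0854,0,0,0,0],[0.0854,0,0,0,0]]]'
python3 - <<'E'
from h import *
print(pose(), get_state()["qpos"].round(3))
im=viewer.read_camera("wrist");cv2.imwrite("pics/w2.png",im)
for n,z in (("key_handle",.145),("stand_hole",.075)):
  for d in viewer.pinpoint("wrist",n)[:2]: print(n,d["confidence"],np.array(d["xy"])*[640,480],onz("wrist",d["xy"],z).round(4))
hs=cv2.cvtColor(im,cv2.COLOR_BGR2HSV)
m=(((hs[...,0]<6)|(hs[...,0]>174))&(hs[...,1]>170)&(hs[...,2]>80)).astype(np.uint8)
cs,_=cv2.findContours(m,cv2.RETR_EXTERNAL,cv2.CHAIN_APPROX_NONE); c=max(cs,key=cv2.contourArea)
r=cv2.minAreaRect(c); b=cv2.boxPoints(r); print(r)
P=np.array([onz("wrist",x/[640,480],.150) for x in b]); print(P.round(4),P.mean(0))
for k in (0,1): d=P[k+1]-P[k]; print(np.linalg.norm(d),np.degrees(np.arctan2(d[1],d[0])))
E
```

```text
((315.84033203125, 214.35989379882812), (45.93682098388672, 47.72428512573242), 90.71255493164062)
[ 0.4803 -0.0058  0.08  ] [np.float64(0.01868249206760957), np.float64(0.01868625536492862)]
[ 0.397 -0.008  0.392]
time: 4.37
eef_pos: [0.406, -0.3232, 0.2503]
tcp_rot: [-0.027, 1.0, 0.0, 0.0]
contact_force: [0.7, -0.1, -0.4]
opening: 0.997
finger_force: 0.0
(array([ 0.40602371, -0.32317436,  0.25025492]), array([[-9.98574337e-01, -5.33783565e-02,  2.08910898e-04],
       [-5.33781302e-02,  9.98573900e-01,  9.70021509e-04],
       [-2.60391124e-04,  9.57487313e-04, -9.99999508e-01]])) [-8.680e-01 -7.700e-02  1.936e+00  1.000e-03  1.283e+00 -2.493e+00]
key_handle 0.92 [314.496 230.4  ] [ 0.4035 -0.3263  0.145 ]
key_handle 0.76 [ 95.424 281.712] [ 0.4478 -0.4724  0.145 ]
((317.0, 233.0), (134.0, 42.0), 90.0)
[[ 0.3631 -0.3393  0.15  ]
 [ 0.3617 -0.3147  0.15  ]
 [ 0.4486 -0.3086  0.15  ]
 [ 0.4501 -0.336   0.15  ]] [ 0.40587655 -0.3246391   0.15      ]
0.02466683492309168 93.19894424869338
0.08713880500507899 4.032595203276202
```

View pics/w2.png

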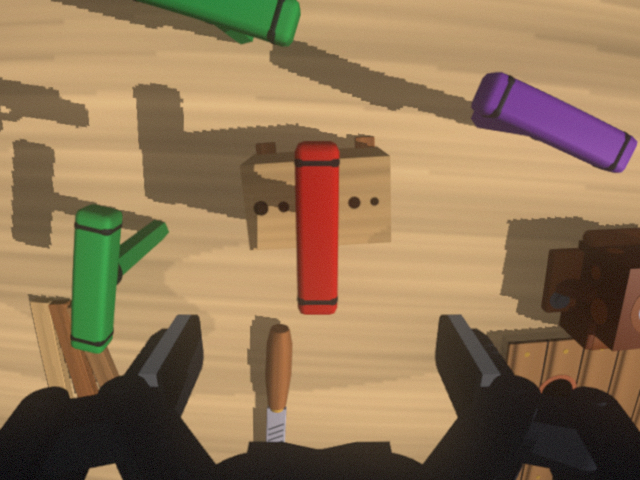

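The key handle is centred at (317,228), parallel to the fingers' plane. The measured centre is (0.404, -0.325), consistent with the fixed cameras. I descend and grip.

```bash
python3 -m handwheel '[[[0.0854,0.0015,-0.0018,0.030,0],[0.0854,0,0,0.035,0],[0.0854,0,0,0.035,-0.8],[0.0854,0,0,0.026,0],[0.0854,0,0,0,0],[0.02,0,0,0,0],[0.02,0,0,0,0],[0.02,0,0,0,0],[0.02,0,0,0,0],[0.02,0,0,0,0],[0.02,0,0,0,0],[0.02,0,0,0,0]]]' 60
```

```text
time: 5.52
eef_pos: [0.4053, -0.3272, 0.1265]
tcp_rot: [-0.033, 0.999, -0.001, 0.001]
contact_force: [-0.4, 1.3, 6.4]
opening: 0.296
finger_force: 59.2
```

```bash
python3 -m handwheel '[[[0.02,0,0,-0.01,0],[0.02,0,0,-0.02,0],[0.02,0,0,-0.025,0],[0.02,0,0,-0.025,0],[0.02,0,0,-0.025,0],[0.02,0,0,-0.01,0],[0.02,0,0,0,0],[0.02,0,0,0,0]]]'
python3 - <<'E'
from h import *
s=get_state();print(pose(),s["contact_force"],s["wrist_torque"])
im=viewer.read_camera("wrist");cv2.imwrite("pics/w3.png",im)
cv2.imwrite("pics/s3.png",viewer.read_camera("side"))
for c in ("wrist","side","scene"):
  if c=="scene": viewer.read_camera(c)
  for n in ("key_handle","key_tip","stand_hole"):
    for d in viewer.pinpoint(c,n)[:2]: print(c,n,round(d["confidence"],2),np.array(d["xy"])*[640,480],onz(c,d["xy"],dict(key_handle=pose()[0][2]+.0187,key_tip=pose()[0][2]-.111,stand_hole=.075)[n]).round(4))
E
```

```text
time: 6.18
eef_pos: [0.4038, -0.3259, 0.2381]
tcp_rot: [-0.033, 0.999, 0.001, -0.001]
contact_force: [-0.4, -0.6, -7.4]
opening: 0.294
finger_force: 60.1
(array([ 0.4038327 , -0.32594177,  0.23811133]), array([[-0.9977726 , -0.06669753, -0.00113431],
       [-0.0666988 ,  0.99777252,  0.0011243 ],
       [ 0.0010568 ,  0.00119745, -0.99999872]])) [-0.36269265 -0.56144319 -7.41881241] [-0.02475525  0.02954453  0.00923106]
wrist key_handle 0.88 [570.304 130.176] [ 0.3251 -0.2547  0.2551]
wrist key_handle 0.7 [ 90.112 286.704] [ 0.3869 -0.4049  0.2551]
wrist key_tip 0.95 [242.88   29.376] [ 0.2851 -0.3771  0.1257]
wrist key_tip 0.81 [157.184 233.904] [ 0.4109 -0.4311  0.1257]
side key_handle 0.87 [294.016 282.576] [ 0.3986 -0.3303  0.2562]
side key_handle 0.84 [255.104 280.08 ] [ 0.3193 -0.2988  0.2562]
side key_tip 0.86 [338.176 401.28 ] [ 0.4282 -0.5618  0.127 ]
side key_tip 0.84 [296.512 322.416] [ 0.3979 -0.3323  0.127 ]
side stand_hole 0.72 [300.288 336.   ] [ 0.4049 -0.332   0.075 ]
scene key_handle 0.86 [267.072 122.208] [ 0.4942 -0.3541  0.2577]
scene key_handle 0.76 [337.024 120.816] [ 0.3397 -0.2767  0.2577]
scene key_tip 0.91 [337.984 150.816] [ 0.3247 -0.2934  0.1281]
scene key_tip 0.78 [305.472 153.216] [ 0.4066 -0.3268  0.1281]
scene stand_hole 0.73 [305.984 167.424] [ 0.4086 -0.3235  0.075 ]
```

View pics/w3.png

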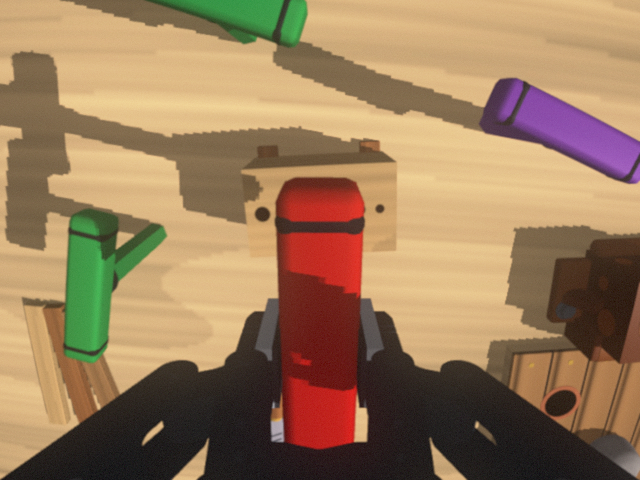

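```bash
python3 - <<'E'
from h import *
import h
n=np.array([640,480])
# stripe rows in w2
im=cv2.imread("pics/w2.png"); col=im[120:330,310:325].astype(int).mean(1); d=[(120+i,int(v.sum())) for i,v in enumerate(col)]
r=[y for y,v in d if v<75]; print(r)
a=np.mean([y for y in r if y<230]); b=np.mean([y for y in r if y>230])
T=np.array([0.40602371,-0.32317436,0.25025492]); Rm=np.array([[-9.98574337e-01,-5.33783565e-02,2.089e-04],[-5.33781302e-02,9.98573900e-01,9.7e-04],[-2.6e-04,9.57e-04,-1]])
h.pose=lambda:(T,Rm)
A=onz("wrist",np.array([317,a])/n,.157);B=onz("wrist",np.array([317,b])/n,.157); print(A,B,(A+B)/2)
print("tip",tri([ray("side",np.array([296.5,322.4])/n),ray("scene",np.array([305.5,153.2])/n)]))
E
```

```text
[]
[nan nan nan] [nan nan nan] [nan nan nan]
tip [ 0.40144505 -0.33035832  0.12322176]
  return _methods._mean(a, axis=axis, dtype=dtype,
  ret = ret.dtype.type(ret / rcount)
```

```bash
python3 -m handwheel '[[[0.02,-0.008,0.030,-0.003,0],[0.02,-0.010,0.035,0,0],[0.02,-0.010,0.037,0,0],[0.02,-0.010,0.037,0,0],[0.02,-0.010,0.037,0,0],[0.02,-0.010,0.037,0,0],[0.02,-0.010,0.037,0,0],[0.02,-0.010,0.037,0,0],[0.02,-0.008,0.025,0,0],[0.02,0,0,0,0],[0.02,0,0,0,0],[0.02,0,0,0,0]]]'
python3 - <<'E'
from h import *
s=get_state();print(pose()[0],s["contact_force"],s["wrist_torque"],s["qpos"])
cv2.imwrite("pics/s4.png",viewer.read_camera("side")); cv2.imwrite("pics/c4.png",viewer.read_camera("scene"))
q={}
for n in ("key_tip","key_handle","bore_mouth"):
  for c in ("side","scene"):
    L=viewer.pinpoint(c,n)
    z=dict(key_handle=.26,key_tip=.13,bore_mouth=.08)[n]
    for d in L:
        P=onz(c,d["xy"],z)
        if np.hypot(P[0]-.48,P[1]+.006)<.05: print(n,c,round(d["confidence"],2),np.array(d["xy"])*[640,480],P.round(4)); q.setdefault(n,{}).setdefault(c,d["xy"])
for n in q:
    if len(q[n])==2: print(n,tri([ray(c,x) for c,x in q[n].items()]).round(4))
E
```

```text
time: 7.78
eef_pos: [0.4693, -0.0094, 0.2424]
tcp_rot: [-0.034, 0.999, -0.0, 0.0]
contact_force: [0.7, -1.0, -5.4]
opening: 0.294
finger_force: 61.6
[ 0.46932279 -0.00942026  0.24243319] [ 0.74114285 -0.98256283 -5.42903872] [-0.02222606 -0.04253613  0.03946051] [-2.36359525e-01 -1.91424912e-01  2.05227213e+00 -6.67349992e-04
  1.28046607e+00 -1.87450119e+00]
key_tip side 0.86 [292.928 228.48 ] [ 0.4686 -0.0114  0.13  ]
key_tip scene 0.78 [342.784 250.8  ] [ 0.4677 -0.0079  0.13  ]
key_handle side 0.95 [292.416 191.712] [ 0.4713 -0.0203  0.26  ]
key_handle scene 0.6 [347.968 219.216] [ 0.4626 -0.0032  0.26  ]
bore_mouth side 0.86 [296.576 238.08 ] [0.4802 0.0032 0.08  ]
bore_mouth scene 0.9 [337.728 262.608] [ 0.4786 -0.0103  0.08  ]
key_tip [ 0.4681 -0.009   0.1283]
key_handle [ 0.467  -0.0085  0.2537]
bore_mouth [ 0.4796 -0.0061  0.0879]
```

```bash
python3 -m handwheel '[[[0.02,-0.011,0.003,0,0],[0.02,0,0,0.015,0],[0.02,0,0,0.018,0],[0.02,0,0,0.010,0],[0.02,0,0,0,0],[0.02,0,0,0,0]]]'; python3 -m handwheel '[[[0.02,0,0,0.005,0],[0.02,0,0,0.005,0],[0.02,0,0,0.005,0],[0.02,0,0,0,0]]]'
```

```text
time: 8.68
eef_pos: [0.4796, -0.0057, 0.1987]
tcp_rot: [-0.033, 0.999, 0.0, -0.001]
contact_force: [0.3, 0.7, -5.2]
opening: 0.296
finger_force: 61.4
time: 9.02
eef_pos: [0.4814, -0.0062, 0.1849]
tcp_rot: [-0.033, 0.999, -0.001, 0.002]
contact_force: [1.6, -1.1, -3.8]
opening: 0.293
finger_force: 61.8
```

```bash
python3 -m handwheel '[[[0.02,0,0,0.004,0],[0.02,0,0,0.004,0],[0.02,0,0,0.004,0],[0.02,0,0,0,0],[0.02,0,0,0,0]]]'; python3 -m handwheel '[[[0.02,0,0,0.003,0],[0.02,0,0,0.002,0],[0.02,0,0,0,0],[0.02,0,0,0,0]]]'
```

```text
time: 9.43
eef_pos: [0.4813, -0.0065, 0.1719]
tcp_rot: [-0.033, 0.999, -0.001, 0.002]
contact_force: [5.5, -2.6, -5.5]
opening: 0.293
finger_force: 61.5
time: 9.77
eef_pos: [0.4814, -0.0064, 0.1673]
tcp_rot: [-0.033, 0.999, -0.001, 0.002]
contact_force: [5.0, -4.1, -4.6]
opening: 0.288
finger_force: 61.6
```

```bash
python3 -m handwheel '[[[0.02,-0.001,-0.0008,0.001,0],[0.02,0,0,0.0015,0],[0.02,0,0,0,0]]]'; python3 -m handwheel '[[[0.02,0,0,0.0015,0],[0.02,0,0,0.001,0],[0.02,0,0,0,0]]]'
```

```text
time: 10.02
eef_pos: [0.4817, -0.0067, 0.1646]
tcp_rot: [-0.033, 0.999, -0.0, 0.001]
contact_force: [4.8, -3.3, -4.1]
opening: 0.298
finger_force: 61.6
time: 10.27
eef_pos: [0.4821, -0.0067, 0.1638]
tcp_rot: [-0.033, 0.999, -0.0, 0.001]
contact_force: [3.2, -3.1, 4.3]
opening: 0.292
finger_force: 62.9
```

```bash
python3 -m handwheel '[[[0.02,0,0,0,2],[0.02,0,0,0,2],[0.02,0,0,0,2],[0.02,0,0,0,0]]]'; python3 -c "
from h import *
print(get_state()['wrist_torque'])"
```

```text
time: 10.6
eef_pos: [0.482, -0.007, 0.1637]
tcp_rot: [0.019, 1.0, -0.001, 0.001]
contact_force: [2.6, -4.5, 5.0]
opening: 0.294
finger_force: 62.9
[-1.10797637 -0.6159307   0.02337676]
```

```bash
python3 -m handwheel '[[[0.02,-0.0005,-0.0008,0,2],[0.02,0,0,0,2],[0.02,0,0,0,2],[0.02,0,0,0,0]]]'; python3 -c "
from h import *
print(get_state()['wrist_torque'])"
```

```text
time: 10.93
eef_pos: [0.482, -0.0075, 0.1636]
tcp_rot: [0.071, 0.997, -0.0, 0.0]
contact_force: [1.4, -2.7, 5.8]
opening: 0.292
finger_force: 63.0
[-0.84523229 -0.36781082  0.02133894]
```

```bash
python3 -m handwheel '[[[0.02,0,-0.0004,0,2],[0.02,0,0,0,2],[0.02,0,0,0,2],[0.02,0,0,0,0]]]'; python3 -c "
from h import *
print(get_state()['wrist_torque'])"
```

```text
time: 11.27
eef_pos: [0.4819, -0.0078, 0.1634]
tcp_rot: [0.123, 0.992, -0.0, 0.0]
contact_force: [2.2, -4.0, 5.0]
opening: 0.296
finger_force: 62.9
[-0.964262   -0.43138573  0.04805013]
```

```bash
python3 -m handwheel '[[[0.02,0,0,0,2],[0.02,0,0,0,2],[0.02,0,0,0,2],[0.02,0,0,0,0]]]'; python3 -c "
from h import *
print(get_state()['wrist_torque'])"
```

```text
time: 11.6
eef_pos: [0.4811, -0.0074, 0.161]
tcp_rot: [0.175, 0.985, 0.0, -0.0]
contact_force: [3.8, -3.6, -4.0]
opening: 0.293
finger_force: 61.7
[-0.85442809 -1.07179228 -0.00952585]
```

```bash
python3 -m handwheel '[[[0.02,0,0,0,2],[0.02,0,0,0,2],[0.02,0,0,0,2],[0.02,0,0,0,0]]]'; python3 -c "
from h import *
print(get_state()['wrist_torque'])"
```

```text
time: 11.93
eef_pos: [0.4809, -0.0075, 0.1607]
tcp_rot: [0.226, 0.974, -0.0, -0.001]
contact_force: [5.1, -3.2, -4.3]
opening: 0.294
finger_force: 61.6
[-0.96371324 -1.07737041  0.08857362]
```

It dropped about 2.5 mm and the vertical force vanished, so the hexagon is found. I follow it down.

```bash
python3 -m handwheel '[[[0.02,0,0,0,-2],[0.02,0,0,0.0015,-1],[0.02,0,0,0.0015,0],[0.02,0,0,0,0]]]'; python3 -c "
from h import *
print(get_state()['wrist_torque'])"
```

```text
time: 12.27
eef_pos: [0.4811, -0.0074, 0.158]
tcp_rot: [0.201, 0.98, 0.0, -0.001]
contact_force: [4.1, -2.9, -4.7]
opening: 0.295
finger_force: 61.5
[-0.79165034 -1.06738981 -0.00544107]
```

```bash
python3 -m handwheel '[[[0.02,0,0,0.0015,0],[0.02,0,0,0.0015,0],[0.02,0,0,0,0]]]'; python3 -m handwheel '[[[0.02,0,0,0.001,0],[0.02,0,0,0.001,0],[0.02,0,0,0,0]]]'
```

```text
time: 12.52
eef_pos: [0.4812, -0.0074, 0.1554]
tcp_rot: [0.201, 0.98, 0.0, -0.001]
contact_force: [4.2, -2.1, -5.4]
opening: 0.294
finger_force: 61.5
time: 12.77
eef_pos: [0.4813, -0.0074, 0.1538]
tcp_rot: [0.201, 0.98, 0.0, -0.0]
contact_force: [3.1, -3.2, -5.3]
opening: 0.293
finger_force: 61.6
```

```bash
python3 -m handwheel '[[[0.02,0,0,0.001,0],[0.02,0,0,0.001,0],[0.02,0,0,0,0]]]';  python3 -c "
from h import *
print(get_state()['wrist_torque'])"
```

```text
time: 13.02
eef_pos: [0.4817, -0.0075, 0.1532]
tcp_rot: [0.201, 0.98, 0.0, -0.0]
contact_force: [1.1, -3.1, 2.3]
opening: 0.291
finger_force: 62.5
[-0.65715775 -0.39821443 -0.02459201]
```

```bash
python3 -m handwheel '[[[0.02,0,0,-0.0006,0],[0.02,0,0,0,2],[0.02,0,0,0,2],[0.02,0,0,0,2],[0.02,0,0,0,2],[0.02,0,0,0,0]]]';  python3 -c "
from h import *
print(get_state()['wrist_torque'])"
```

```text
time: 13.52
eef_pos: [0.4816, -0.0078, 0.1532]
tcp_rot: [0.269, 0.963, -0.0, 0.0]
contact_force: [1.7, -3.2, 0.7]
opening: 0.296
finger_force: 62.3
[-0.90120566 -0.44589454  0.05145925]
```

```bash
python3 -m handwheel '[[[0.02,0,0,0,2],[0.02,0,0,0,2],[0.02,0,0,0,2],[0.02,0,0,0,2],[0.02,0,0,0,0]]]';  python3 -c "
from h import *
print(get_state()['wrist_torque'])"
```

```text
time: 13.93
eef_pos: [0.4816, -0.0079, 0.1532]
tcp_rot: [0.335, 0.942, -0.001, 0.0]
contact_force: [2.0, -3.2, 0.9]
opening: 0.292
finger_force: 62.4
[-0.99319629 -0.35155299  0.07076862]
```

```bash
python3 -m handwheel '[[[0.02,0,0,0,2],[0.02,0,0,0,2],[0.02,0,0,0,2],[0.02,0,0,0,2],[0.02,0,0,0,0]]]';  python3 -c "
from h import *
print(get_state()['wrist_torque'])"
```

```text
time: 14.35
eef_pos: [0.4815, -0.0079, 0.1532]
tcp_rot: [0.399, 0.917, -0.001, 0.0]
contact_force: [0.8, -3.6, 1.5]
opening: 0.294
finger_force: 62.5
[-1.10530327 -0.20367657  0.06959839]
```

```bash
python3 -m handwheel '[[[0.02,0,0,0,2],[0.02,0,0,0,2],[0.02,0,0,0,2],[0.02,0,0,0,0]]]';  python3 -c "
from h import *
print(get_state()['wrist_torque'])
cv2.imwrite('pics/c5.png',viewer.read_camera('scene'));cv2.imwrite('pics/w5.png',viewer.read_camera('wrist'))"
```

```text
time: 14.68
eef_pos: [0.4814, -0.008, 0.1532]
tcp_rot: [0.447, 0.895, -0.001, -0.0]
contact_force: [0.6, -4.8, 2.5]
opening: 0.296
finger_force: 62.6
[-1.1587133  -0.13395246  0.08345604]
```

View pics/w5.png

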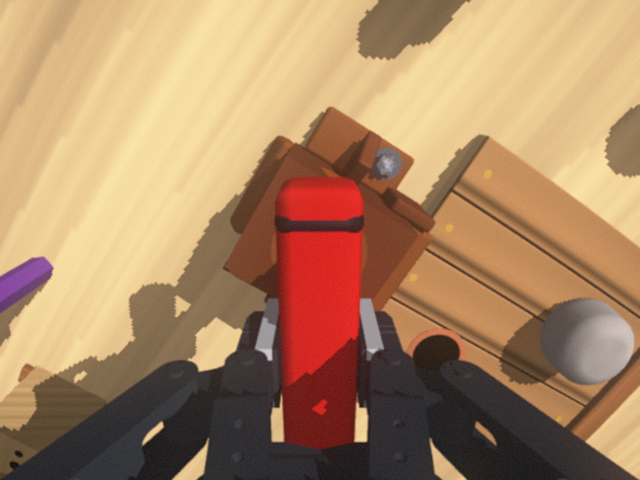

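The handle is still square in the pads and upright in the clamp, so there is no slip. I go on turning and watch the torque.

```bash
python3 -m handwheel '[[[0.02,-0.0005,-0.0004,0,2],[0.02,0,0,0,2],[0.02,0,0,0,0]]]';  python3 -c "
from h import *
print(get_state()['wrist_torque'])"
```

```text
time: 15.03
eef_pos: [0.4814, -0.0082, 0.1532]
tcp_rot: [0.478, 0.878, -0.0, -0.0]
contact_force: [-0.1, -3.9, 3.7]
opening: 0.295
finger_force: 62.8
[-1.03784918  0.01438072  0.15481439]
```

```bash
python3 -m handwheel '[[[0.02,0,0,0,2],[0.02,0,0,0,2],[0.02,0,0,0,0]]]';  python3 -c "
from h import *
print(get_state()['wrist_torque'])"
```

```text
time: 15.28
eef_pos: [0.4814, -0.0082, 0.1532]
tcp_rot: [0.508, 0.861, -0.0, -0.0]
contact_force: [-0.1, -4.7, 5.4]
opening: 0.293
finger_force: 62.8
[-1.09564723  0.14442096  0.08916615]
```

```bash
python3 -m handwheel '[[[0.02,0,0,-0.0008,2],[0.02,0,0,0,2],[0.02,0,0,0,0]]]';  python3 -c "
from h import *
print(get_state()['wrist_torque'])"
```

```text
time: 15.53
eef_pos: [0.4812, -0.0082, 0.1533]
tcp_rot: [0.538, 0.843, -0.0, -0.0]
contact_force: [1.4, -4.2, 1.4]
opening: 0.294
finger_force: 62.4
[-1.12123759 -0.13082679  0.05529534]
```

```bash
python3 -m handwheel '[[[0.02,0,0,0,2],[0.02,0,0,0,0]]]';  python3 -c "
from h import *
print(get_state()['wrist_torque'])"
```

```text
time: 15.7
eef_pos: [0.4811, -0.0082, 0.1532]
tcp_rot: [0.553, 0.834, -0.0, -0.0]
contact_force: [0.1, -4.2, 1.2]
opening: 0.294
finger_force: 62.4
[-1.18947061 -0.06080034  0.05907793]
```

```bash
python3 -m handwheel '[[[0.02,0,0,0,1.5],[0.02,0,0,0,1.5],[0.02,0,0,0,0]]]';  python3 -c "
from h import *
print(get_state()['wrist_torque'])"
```

```text
time: 15.95
eef_pos: [0.4811, -0.0082, 0.1533]
tcp_rot: [0.574, 0.819, -0.0, -0.0]
contact_force: [-0.4, -4.6, -0.7]
opening: 0.295
finger_force: 62.3
[-1.14502403  0.01271705  0.0833504 ]
```

```bash
python3 -m handwheel '[[[0.02,0,0,0,1.5],[0.02,0,0,0,1],[0.02,0,0,0,0]]]';  python3 -c "
from h import *
print(get_state()['wrist_torque'])"
```

```text
time: 16.2
eef_pos: [0.4811, -0.0082, 0.1532]
tcp_rot: [0.592, 0.806, -0.0, -0.001]
contact_force: [-0.0, -4.5, -1.4]
opening: 0.292
finger_force: 62.3
[-1.23905409  0.0537084   0.07161288]
```

Before going nearer the stop, I measure the drive's torsional stiffness with tiny reversals.

```bash
cat > t.py <<'E'
from h import *
s=get_state();q=s["tcp_rot"];print("TZ %.3f yaw %.3f q6 %.4f eff6 %.3f"%(s["wrist_torque"][2],2*np.degrees(np.arctan2(q[0],q[1])),np.degrees(s["qpos"][5]),s["joint_efforts"][5]))
E
python3 t.py; for i in 1; do python3 -m handwheel '[[[0.02,0,0,0,-0.3],[0.02,0,0,0,0]]]'>/dev/null; python3 t.py;  python3 -m handwheel '[[[0.02,0,0,0,-0.3],[0.02,0,0,0,0]]]'>/dev/null; python3 t.py;  python3 -m handwheel '[[[0.02,0,0,0,-0.4],[0.02,0,0,0,0]]]'>/dev/null; python3 t.py; python3 -m handwheel '[[[0.02,0,0,0,0.5],[0.02,0,0,0,0]]]'>/dev/null; python3 t.py;python3 -m handwheel '[[[0.02,0,0,0,0.5],[0.02,0,0,0,0]]]'>/dev/null; python3 t.py; done
```

```text
TZ 0.072 yaw 72.607 q6 -30.4588 eff6 0.191
TZ 0.061 yaw 72.319 q6 -30.7521 eff6 0.022
TZ -0.024 yaw 72.046 q6 -31.0251 eff6 -0.015
TZ -0.008 yaw 71.652 q6 -31.4200 eff6 -0.030
TZ 0.058 yaw 72.174 q6 -30.8885 eff6 0.124
TZ 0.085 yaw 72.674 q6 -30.3882 eff6 0.169
```

```bash
echo 'import sys; sys.exit(s["joint_efforts"][5]>.23)' >> t.py
python3 -m handwheel '[[[0.02,0,0,0,0.3],[0.02,0,0,0,0]]]'>/dev/null; python3 t.py && python3 -m handwheel '[[[0.02,0,0,0,0.3],[0.02,0,0,0,0]]]'>/dev/null; python3 t.py && python3 -m handwheel '[[[0.02,0,0,0,0.3],[0.02,0,0,0,0]]]'>/dev/null; python3 t.py && python3 -m handwheel '[[[0.02,0,0,0,0.3],[0.02,0,0,0,0]]]'>/dev/null; python3 t.py && python3 -m handwheel '[[[0.02,0,0,0,0.3],[0.02,0,0,0,0]]]'>/dev/null; python3 t.py
```

```text
TZ 0.131 yaw 72.975 q6 -30.0897 eff6 0.162
TZ 0.131 yaw 72.975 q6 -30.0897 eff6 0.162
TZ 0.131 yaw 72.975 q6 -30.0897 eff6 0.162
TZ 0.131 yaw 72.975 q6 -30.0897 eff6 0.162
TZ 0.131 yaw 72.975 q6 -30.0897 eff6 0.162False
False
False
False
False
```

```bash
sed -i 's/sys.exit(\(.*\))$/sys.exit(int(\1))/' t.py
python3 -m handwheel '[[[0.02,0,0,0,0.3],[0.02,0,0,0,0]]]'>/dev/null; python3 t.py && python3 -m handwheel '[[[0.02,0,0,0,0.3],[0.02,0,0,0,0]]]'>/dev/null; python3 t.py && python3 -m handwheel '[[[0.02,0,0,0,0.3],[0.02,0,0,0,0]]]'>/dev/null; python3 t.py && python3 -m handwheel '[[[0.02,0,0,0,0.3],[0.02,0,0,0,0]]]'>/dev/null; python3 t.py && python3 -m handwheel '[[[0.02,0,0,0,0.3],[0.02,0,0,0,0]]]'>/dev/null; python3 t.py
```

```text
TZ 0.113 yaw 73.282 q6 -29.7865 eff6 0.163
TZ 0.062 yaw 73.583 q6 -29.4833 eff6 0.163
TZ 0.124 yaw 73.885 q6 -29.1830 eff6 0.163
TZ 0.133 yaw 74.184 q6 -28.8834 eff6 0.163
TZ 0.220 yaw 74.487 q6 -28.5809 eff6 0.163
```

```bash

python3 -m handwheel '[[[0.02,0,0,0,0.3],[0.02,0,0,0,0]]]'>/dev/null; python3 t.py && python3 -m handwheel '[[[0.02,0,0,0,0.3],[0.02,0,0,0,0]]]'>/dev/null; python3 t.py && python3 -m handwheel '[[[0.02,0,0,0,0.3],[0.02,0,0,0,0]]]'>/dev/null; python3 t.py && python3 -m handwheel '[[[0.02,0,0,0,0.3],[0.02,0,0,0,0]]]'>/dev/null; python3 t.py && python3 -m handwheel '[[[0.02,0,0,0,0.3],[0.02,0,0,0,0]]]'>/dev/null; python3 t.py && python3 -m handwheel '[[[0.02,0,0,0,0.3],[0.02,0,0,0,0]]]'>/dev/null; python3 t.py && python3 -m handwheel '[[[0.02,0,0,0,0.3],[0.02,0,0,0,0]]]'>/dev/null; python3 t.py && python3 -m handwheel '[[[0.02,0,0,0,0.3],[0.02,0,0,0,0]]]'>/dev/null; python3 t.py;python3 -m handwheel '[[[0.02,0,0,0,0]]]'
```

```text
TZ 0.152 yaw 74.787 q6 -28.2803 eff6 0.163
TZ 0.114 yaw 75.087 q6 -27.9817 eff6 0.163
TZ 0.147 yaw 75.391 q6 -27.6792 eff6 0.163
TZ 0.188 yaw 75.682 q6 -27.3839 eff6 0.164
TZ 0.152 yaw 75.989 q6 -27.0790 eff6 0.160
TZ 0.164 yaw 76.281 q6 -26.7862 eff6 0.193
TZ 0.144 yaw 76.574 q6 -26.4930 eff6 0.210
TZ 0.261 yaw 76.864 q6 -26.1985 eff6 0.235
time: 19.45
eef_pos: [0.4812, -0.0081, 0.1534]
tcp_rot: [0.622, 0.783, -0.0, -0.0]
contact_force: [-1.7, -4.3, -10.1]
opening: 0.289
finger_force: 60.9
```

The torque rises above the steady 0.163 N m from yaw 76°, so the stop is met and the clamp is tight. I back off a little within the lash and lift out.

```bash
python3 -m handwheel '[[[0.02,0,0,0,-1.5],[0.02,0,0,0,-1.5],[0.02,0,0,-0.001,0],[0.02,0,0,-0.002,0],[0.02,0,0,-0.003,0],[0.02,0,0,-0.003,0],[0.02,0,0,-0.004,0],[0.02,0,0,0,0]]]'; python3 t.py
```

```text
time: 20.12
eef_pos: [0.4821, -0.008, 0.1683]
tcp_rot: [0.601, 0.799, 0.001, 0.0]
contact_force: [-3.3, -2.7, -3.2]
opening: 0.294
finger_force: 61.9
TZ -0.032 yaw 73.891 q6 -29.1862 eff6 0.018
```

```bash
python3 -m handwheel '[[[0.02,0,0,-0.008,0],[0.02,0,0,-0.015,0],[0.02,0,0,-0.015,0],[0.02,0,0,-0.015,0],[0.02,0,0,-0.015,0],[0.02,0,0,-0.007,0],[0.02,0,0,0,0]]]'; python3 -m handwheel '[[[0.02,0,0,0,-7.06],[0.02,0,0,0,-7.06],[0.02,0,0,0,-7.06],[0.02,0,0,0,-7.06],[0.02,0,0,0,-7.06],[0.02,0,0,0,-7.06],[0.02,0,0,0,-7.06],[0.02,0,0,0,-7.06],[0.02,0,0,0,-7.06],[0.02,0,0,0,-7.06],[0.02,0,0,0,-7.06],[0.02,0,0,0,0]]]'; python3 t.py
```

```text
time: 20.7
eef_pos: [0.484, -0.0078, 0.2455]
tcp_rot: [0.601, 0.799, 0.003, 0.003]
contact_force: [0.4, -0.1, -5.3]
opening: 0.296
finger_force: 61.7
time: 21.7
eef_pos: [0.4816, -0.0076, 0.241]
tcp_rot: [-0.034, 0.999, 0.001, 0.0]
contact_force: [0.0, -0.2, -5.3]
opening: 0.294
finger_force: 61.6
TZ 0.029 yaw -3.887 q6 -106.9722 eff6 -0.569
```

```bash
python3 -m handwheel '[[[0.02,0.0100,-0.032,0,0],[0.02,0.0110,-0.035,0,0],[0.02,0.0110,-0.035,0,0],[0.02,0.0110,-0.035,0,0],[0.02,0.0110,-0.035,0,0],[0.02,0.0110,-0.035,0,0],[0.02,0.0110,-0.035,0,0],[0.02,0.0110,-0.035,0,0],[0.02,0.0115,-0.035,0,0],[0.02,0,0,0,0],[0.02,0,0,0,0],[0.02,0,0,0,0]]]'
python3 - <<'E'
from h import *
print(pose()[0])
cv2.imwrite("pics/s6.png",viewer.read_camera("side")); cv2.imwrite("pics/c6.png",viewer.read_camera("scene"))
q={}
for n,z in (("key_tip",.13),("stand_hole",.075)):
  for c in ("side","scene"):
    for d in viewer.pinpoint(c,n):
        P=onz(c,d["xy"],z)
        if np.hypot(P[0]-.404,P[1]+.326)<.04: print(n,c,round(d["confidence"],2),np.array(d["xy"])*[640,480],P.round(4)); q.setdefault(n,{}).setdefault(c,d["xy"])
for n in q:
    if len(q[n])==2: print(n,tri([ray(c,x) for c,x in q[n].items()]).round(4))
a=cv2.imread("pics/s6.png")[250:370,220:380]; b=cv2.imread("pics/c6.png")[100:220,230:390]
cv2.imwrite("pics/j6.png",cv2.resize(np.hstack([a,b]),None,fx=2.5,fy=2.5,interpolation=cv2.INTER_CUBIC))
E
```

```text
time: 22.7
eef_pos: [0.4039, -0.3255, 0.241]
tcp_rot: [-0.032, 0.999, 0.001, 0.0]
contact_force: [-0.2, 0.0, -5.5]
opening: 0.296
finger_force: 62.5
[ 0.40388776 -0.32554346  0.24099549]
key_tip side 0.58 [295.488 319.008] [ 0.3976 -0.3242  0.13  ]
key_tip scene 0.9 [305.984 150.384] [ 0.4014 -0.3339  0.13  ]
stand_hole side 0.67 [298.624 336.816] [ 0.4005 -0.3333  0.075 ]
stand_hole scene 0.63 [305.92  168.816] [ 0.4111 -0.3189  0.075 ]
key_tip [ 0.3999 -0.3293  0.1345]
stand_hole [ 0.4047 -0.3263  0.065 ]
```

View pics/j6.png

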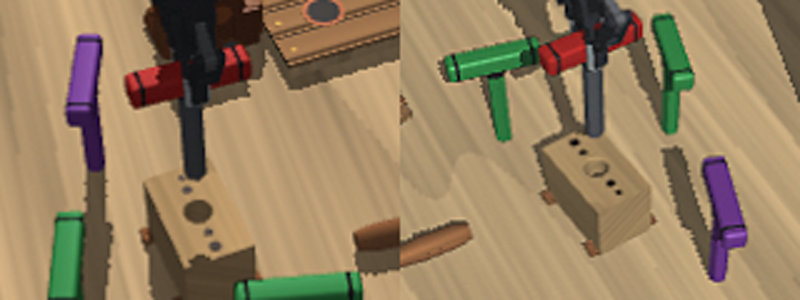

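The key hangs upright above the hole. In the side crop the tip is at (195,175) over the hole at (198,211), and in the scene crop at (194,134) over (197,168). I descend at the pick-up position.

```bash
python3 -m handwheel '[[[0.02,0,0,0.015,0],[0.02,0,0,0.018,0],[0.02,0,0,0.015,0],[0.02,0,0,0.005,0],[0.02,0,0,0.005,0],[0.02,0,0,0.004,0],[0.02,0,0,0,0]]]'; python3 -m handwheel '[[[0.02,0,0,0.006,0],[0.02,0,0,0.006,0],[0.02,0,0,0.006,0],[0.02,0,0,0,0]]]'
```

```text
time: 23.58
eef_pos: [0.404, -0.3259, 0.1797]
tcp_rot: [-0.033, 0.999, 0.0, -0.0]
contact_force: [-0.2, -0.1, -6.5]
opening: 0.297
finger_force: 62.3
time: 23.92
eef_pos: [0.4032, -0.3253, 0.16]
tcp_rot: [-0.033, 0.999, 0.001, -0.001]
contact_force: [-0.5, -0.3, -6.4]
opening: 0.295
finger_force: 62.3
```

```bash
python3 -m handwheel '[[[0.02,0,0,0.008,0],[0.02,0,0,0.008,0],[0.02,0,0,0.008,0],[0.02,0,0,0.005,0],[0.02,0,0,0.002,0],[0.02,0,0,0,0]]]'; python3 -m handwheel '[[[0.02,0,0,0.001,0],[0.02,0,0,0.001,0],[0.02,0,0,0,0]]]'
```

```text
time: 24.42
eef_pos: [0.4035, -0.3256, 0.1297]
tcp_rot: [-0.033, 0.999, 0.001, -0.001]
contact_force: [-0.1, 0.1, -6.1]
opening: 0.293
finger_force: 62.4
time: 24.67
eef_pos: [0.404, -0.3262, 0.129]
tcp_rot: [-0.033, 0.999, -0.0, 0.0]
contact_force: [-0.4, -0.2, -6.1]
opening: 0.293
finger_force: 62.4
```

```bash
python3 -m handwheel '[[[0.02,0,0,0.001,0],[0.02,0,0,0.001,0],[0.02,0,0,0,0],[0.02,0,0,0,0]]]'; python3 -m handwheel '[[[0.02,0,0,0.001,0],[0.02,0,0,0,0],[0.02,0,0,0,0]]]'
```

```text
time: 25.0
eef_pos: [0.404, -0.3262, 0.1269]
tcp_rot: [-0.033, 0.999, -0.0, 0.0]
contact_force: [-0.2, -0.4, -5.7]
opening: 0.293
finger_force: 62.6
time: 25.25
eef_pos: [0.4042, -0.3263, 0.1268]
tcp_rot: [-0.033, 0.999, -0.0, 0.0]
contact_force: [-0.9, 2.2, 1.5]
opening: 0.292
finger_force: 63.3
```

Contact at z 0.1268, the same height as at pick-up, so the key is fully down. I release it and withdraw straight up.

```bash
python3 -m handwheel '[[[0.0854,0,0,0,0],[0.0854,0,0,0,0],[0.0854,0,0,0,0],[0.0854,0,0,0,0],[0.0854,0,0,0,0],[0.0854,0,0,0,0]]]'; python3 -m handwheel '[[[0.0854,0,0,-0.01,0],[0.0854,0,0,-0.02,0],[0.0854,0,0,-0.03,0],[0.0854,0,0,-0.03,0],[0.0854,0,0,-0.03,0],[0.0854,0,0,0,0],[0.0854,0,0,0,0]]]'
python3 - <<'E'
from h import *
w=viewer.read_camera("wrist"); a=viewer.read_camera("side")[130:370,180:500]
cv2.imwrite("pics/f.png",np.hstack([cv2.resize(w,(400,300)),cv2.resize(a,(400,300))]))
for c in ("side","scene"):
  if c=="scene": viewer.read_camera(c)
  for n,z in dict(lighthouse_mid=.086,smokestack_mid=.06,rasp_mid=.015,granite_mid=.0415).items():
    d=viewer.pinpoint(c,n)[0]; print(c,n,onz(c,d["xy"],z).round(3))
E
```

```text
time: 25.75
eef_pos: [0.404, -0.3262, 0.1258]
tcp_rot: [-0.033, 0.999, -0.0, 0.0]
contact_force: [-0.3, 0.2, 0.8]
opening: 1.0
finger_force: 0.0
time: 26.33
eef_pos: [0.4048, -0.3271, 0.2492]
tcp_rot: [-0.033, 0.999, -0.003, 0.002]
contact_force: [0.7, 0.9, -0.9]
opening: 0.998
finger_force: 0.0
side lighthouse_mid [0.685 0.004 0.086]
side smokestack_mid [0.664 0.298 0.06 ]
side rasp_mid [ 0.682 -0.36   0.015]Traceback (most recent call last):
  File "<stdin>", line 7, in <module>
IndexError: list index out of range
```

View pics/f.png

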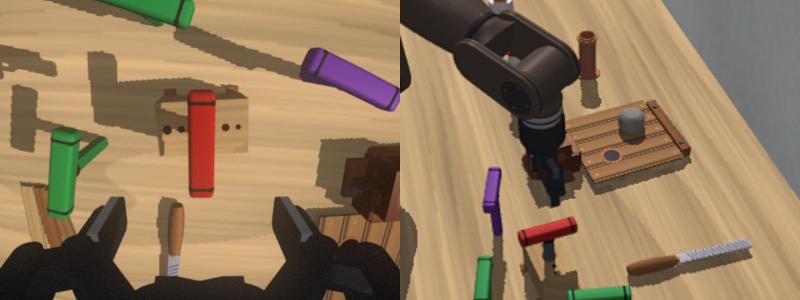

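The key stands upright in the stand just as it did at the start: wrist view (201,143), side view (547,232). The gripper is clear, and the rasp, weight and smokestack look undisturbed.

```bash
python3 -c "
from plant import sign_off
print(sign_off())"
```

```text
the job is handed in; nothing more can be done
None
```

The job is handed in at about 27 s of the 58 s: the clamp was turned until the torque rose at its stop, and the key is back upright and fully down in its stand. The lighthouse was hidden from view at the end, so I did not recheck it, and the hand-in gave no verdict.

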